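# Seat the relocker housing on its parallels and lock the vise

## Task

The iron relocker housing sits crooked in the vise, caught by the spring jaw a few millimetres clear of the two steel parallels beneath it. Press it down firmly with the closed gripper, at one place after another on its top and never with more than about 40 N, until it sits flat and pinches both parallels; then take your hand off it and give the end of the parallel next to the moving jaw a firm nudge to prove that it no longer slides. Last, swing the vise's cam lever through its quarter turn to the closed stop to lock the work, leaving both parallels where they are and everything else on the shelf alone.

Things in the scene. Friction and masses are not known exactly. Their poses are not given: they have to be found in the camera images.
- vise: Grey cast-iron cam-lock vise fixed to the shelf, 110 mm wide (x) by 240 mm long (y). Origin at shelf level under the middle of the work; x along the jaws, y from the moving jaw (-y) to the fixed jaw (+y), z up. Bed top 30 mm above the shelf. Jaws 100 mm wide (x), tops 76 mm above the shelf, faces at y = -38 and +38 mm, each 26 mm thick. Bolting lugs 19 mm high reach x = +-85 mm at y = 30 to 70 mm.
- housing: The work: dark cast-iron relocker spring housing, flat-topped block 110 mm (x, along the jaws) by 76 mm (y, jaw to jaw) by 34 mm high, hollow, 0.9 kg, a 26 mm round boss standing 8 mm out of each end. Origin at the centre of its underside, axes as the vise's. Fully down, its underside is 60 mm and its top 94 mm above the shelf. At the start it hangs 3 to 6 mm high and tilted, higher on the moving jaw's side and at either end.
- housing_top (a point): Centre of the housing's flat top. The spring jaw grips the housing: it stays where it is left, creeps slowly down under a push of 2 to 4 N and more (at 18 N some 4 mm/s), and rocks when pushed off centre (it gives at 0.08 N m about x, 0.7 N m about y). Seat it with 15 to 25 N, held or as slow taps, in turn near the four corners (30 mm along x, 18 mm along y from here) and in the middle; it is down where it stops giving way.
- parallel_moving: Ground steel parallel next to the moving jaw: loose bar 160 mm long (x), 10 mm thick, 30 mm high, standing on edge on the bed under the housing, 30 mm from the vise's middle towards the moving jaw. Origin at the centre of its underside. Both ends stick out 25 mm past bed and housing, open from above and endways. Loose, it slides lengthwise at 2 to 3 N; pinched, it withstands 5 N.
- parallel_fixed: The same kind of steel parallel next to the fixed jaw, centre line 30 mm from the vise's middle.
- cam_lever (a joint): Angle of the vise's cam lever about its upright pivot, rad: 0 = open (the lever points along the vise's -y, away from the jaws), 1.571 = closed stop (it points along the vise's -x). It turns clockwise seen from above to close, starts at 0 to 0.35, needs about 0.3 N m and stays where it is left.
- cam_pivot (a point): Point on the cam lever's upright pivot axis, level with the lever rod's centre line: 60 mm above the shelf, 128 mm from the vise's origin along its -y. The cam hub around it has a radius of up to 27 mm and rises 15 mm above this point. Between it and the moving jaw are the jaw's push bar and springs, lower than the jaw.
- lever_knob (a point): Centre of the black ball knob (28 mm diameter) at the free end of the cam lever, 130 mm from the pivot, 60 mm above the shelf. The lever is a level steel rod of 13 mm diameter, free to be pushed from the side between 30 and 115 mm from the pivot.
- dial_rack: Bystander: wooden rack, 200 by 84 mm and about 75 mm high, with angled slots holding aluminium combination dials. Origin at the centre of its underside.
- dial_ring: Bystander: brass dial ring, 84 mm outside diameter, 14 mm high, lying flat. Origin at the centre of its underside.
- bushing: Bystander: white nylon spindle bushing, standing on its 48 mm flange, 62 mm high. Origin at the centre of its underside.
Mind the look-alikes: they are no part of the job. What is shaped like the parallel_moving but orange is not meant. What is shaped like the parallel_fixed but purple is not meant.

How it is judged:
By the outcome, as a careful person would: the job done as asked, in the order asked, and still so for the second after the job is handed in, with the robot touching nothing.
It also fails if it takes over 72 s, if anything falls off the work surface, if the arm or the gripper's body presses on something with over 40 N, if the wrist force passes 120 N, or if a joint passes its speed limit or range.

## Robot

A 6-joint arm with a two-finger parallel gripper is mounted at the origin on the work surface. World frame = base frame: x ahead of the robot, y to its left, z up, the work surface at z = 0. Lengths are in m, angles in rad, forces in N, time in s.
With the tool pointing down it reaches from about 0.35 to 0.95 m from the base axis. Payload 17.4 kg.
Tool frame: the origin (TCP) lies at the centre of the arm's flange, where the gripper is bolted on; the fingertips stand 186 mm ahead of it and the grasp point (between the pads) lies 167 mm ahead of it; z points along the fingers, y is the line along which they close (so a half turn about z gives the same grasp; the last joint's range is limited). The gripper opens to 93 mm and grips with 3 to 60 N. Pads are 15 mm wide; open, the fingers measure 128 mm over their backs; the gripper's body (75 mm by 188 mm) begins 65 mm behind the grasp point.
Start: joints at [1.223, 0.116, 1.442, -0, 1.584, -0.038], TCP at [0.206, 0.643, 0.405] pointing down, gripper open.
Joint ranges: [-2.83, 2.83], [-0.83, 2.19], [0.07, 2.5], [-1.14, 4.28], [0.01, 3], [-2.97, 2.97]. Speed limits (rad/s): [1.89, 1.89, 2.22, 3.14, 3.14, 3.14].

## Interface

Orientations are given as a unit quaternion [x, y, z, w].
In Python, from rig import get_state, camera, calibration, job gives the robot as it stands.
- The arm moves only by the tool jog_arm, never from a script. Its argument "commands" is a list of rows, each an object of numbers: "dx", "dy", "dz": the shift along the tool's x, y, z in cm; "ax", "ay", "az": the turn, a rotation vector about the tool's x, y, z in rad. A call has 1 to 8 rows; each row is the pose to reach, as a shift and turn from the pose commanded when the call began, along the tool's axes at that moment; what a row does not reach only later rows make up. A row lasts 1/12 s, in which the tool goes at most 41.7 mm and 7.16 degrees, less where a joint would pass 70% of its speed; a pose out of reach is approached as far as the arm can. A call with a gripper value outside its range is refused whole. "jaw" is the closure, from 0 (fully open) to 1 (shut), set as the call begins (left out, the last holds). The fingers move at their own pace and stop on an object; "force" is the grip in N (left out, the last holds). Time passes only in rows, so rows that repeat a pose let the fingers close. It gives the time, the measured TCP pose, the force, the opening and the grip force at its end, in the units of the state.
- get_state(): the state, without advancing time (a new reading comes with each control period).
- camera(name): name is "scene" or "side" or "wrist"; returns the picture (480x640x3 uint8, red, green, blue); there is no depth.
- calibration(name): a dict with "fovy" (degrees; the focal length in pixels is half the picture's height over the tangent of half this angle, whatever the lens; pixels are square), "cx", "cy" (the principal point, pixels), "R" (3x3) and "t" (3): a world point X has camera coordinates R X + t. Camera axes: x right, y down, z forward; pixel columns grow to the right and rows downward; lengths in m; the calibration is good to about 2 mm. The wrist camera is an equidistant fisheye: a pixel r from the principal point sees the ray r / f radians off the axis. A picture is of the moment at which its call begins: read the wrist's pose just before it. calibration takes no time and is no camera call; for the wrist camera it gives the pose at the moment of the call.
- job.hand_in(): hands the job in; it is judged then, once.
The state is a dict: "t": time; "q": joint angles; "joint_velocities": joint speeds; "effort": joint torques, N m; "ee_pos": TCP position; "ee_rot": TCP orientation; "contact_force": force on the tool from outside, world axes, zero at the start; "ft_torque": the same for the moment, N m; "opening": finger opening in m; "finger_force": force on a finger pad.
Only numpy, scipy, OpenCV 4.12 (cv2) and the standard library are available. Lean on these libraries where they do the work, as an engineer would, in place of code of your own. Each camera call takes 0.05 s, during which the arm holds its last target. There are 200 camera calls.

## Working session

There is one attempt and no reset: what is moved stays moved. The work goes in short steps, Python scripts to look and compute and a tool call to move; the robot and the scene stay as the last step left them, time stands still between calls to the robot, and variables do not carry over. Pictures are saved under pics/ and viewed, at most 10 in all, crops included, and the job is handed in when it is done.

Besides the shell and the picture viewer there is one more tool, called after "Call:" as name(argument=value, ...), one argument or row to a line, values as JSON. jog_arm: Moves the arm, as the interface text tells. Its arguments: {"type":"object","properties":{"commands":{"type":"array"},"jaw":{"type":"number"},"force":{"type":"number"}},"required":["commands"]}

```bash
ls; mkdir -p pics; python3 - <<'E'
from rig import *
import cv2,numpy as np
s=get_state();print(s)
ims=[]
for n in("scene","side","wrist"):
    c=calibration(n);print(n,c)
    im=camera(n)[:,:,::-1];cv2.imwrite(f"pics/{n}0.png",im)
E
```

```text
pics
{'t': 0.0, 'q': array([ 1.22322781e+00,  1.16491639e-01,  1.44230056e+00,  1.23758781e-06,
        1.58398738e+00, -3.78118932e-02]), 'joint_velocities': array([ 1.43838709e-03,  4.61025014e-05, -1.16137977e-03,  2.65971346e-04,
       -7.41732078e-04, -6.89879157e-04]), 'effort': array([-1.08586726e-03, -7.21267033e+01, -6.22631192e+01,  7.80922850e-02,
        2.36264599e-02, -1.09662428e-04]), 'ee_pos': array([0.20577634, 0.64287619, 0.40397932]), 'ee_rot': array([ 1.54259834e-01,  9.88030137e-01, -5.82358027e-04, -1.14254867e-04]), 'contact_force': array([-0.07701715,  0.33069728,  0.15938673]), 'ft_torque': array([ 0.04452919, -0.00659413,  0.00969298]), 'finger_force': 0.0, 'opening': 0.09279632912354172}
scene {'fovy': 47.862388011939146, 'cx': 321.55992472711785, 'cy': 237.41593620637005, 'R': array([[ 0.79702006,  0.60395081,  0.00155962],
       [ 0.4778284 , -0.62899564, -0.61322468],
       [-0.36937655,  0.4894976 , -0.789907  ]]), 't': array([-0.54657752, -0.16918756,  1.15459283])}
side {'fovy': 51.520122721533085, 'cx': 328.37882976664145, 'cy': 240.56241795604666, 'R': array([[-0.89686512, -0.44208565, -0.01390106],
       [-0.26981611,  0.5717425 , -0.77479661],
       [ 0.35047429, -0.69113732, -0.63205773]]), 't': array([0.60629474, 0.14922308, 0.81259664])}
wrist {'fovy': 65.70646984690485, 'cx': 312.343267873058, 'cy': 239.03441302796145, 'R': array([[ 0.3036267 ,  0.95278835, -0.00227952],
       [ 0.91251562, -0.29010301,  0.28836694],
       [ 0.27409136, -0.08963599, -0.95751727]]), 't': array([-0.67437448, -0.03573236,  0.39157981])}
```

View pics/scene0.png

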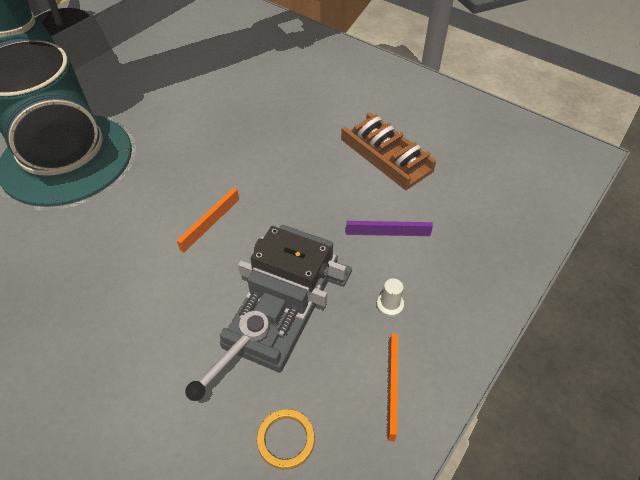

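View pics/side0.png

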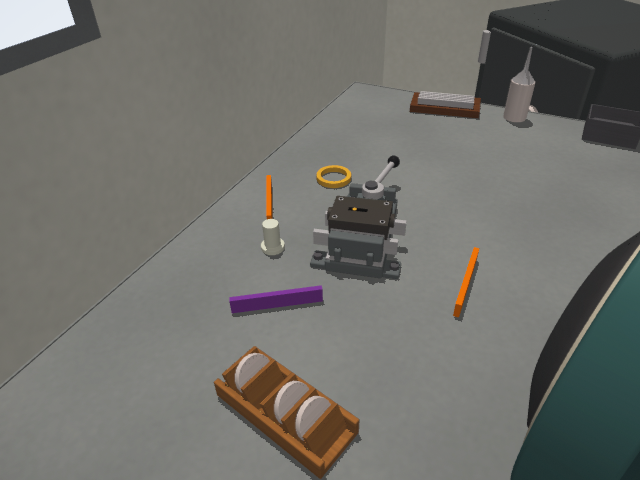

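The scene view shows the vise at about (285,290), with the housing at (292,252) and the knob at (195,391). Bare steel parallel ends show at (246,268), (318,298) and (340,268). The look-alikes are the orange bars at (210,220) and (393,385) and the purple bar at (388,228). The bare steel bars under the housing are the ones meant, and an enlarged crop should confirm it.

```bash
python3 - <<'E'
import cv2,numpy as np
a=cv2.imread("pics/scene0.png")[215:405,175:365];b=cv2.imread("pics/side0.png")[145:285,300:420]
a=cv2.resize(a,(475,475),interpolation=cv2.INTER_CUBIC) #2.5x
b=cv2.resize(b,None,fx=2.7,fy=2.7,interpolation=cv2.INTER_CUBIC)
o=np.zeros((475,475+b.shape[1],3),np.uint8);o[:,:475]=a;o[:b.shape[0],475:]=b
cv2.imwrite("pics/crop.png",o);print(o.shape)
E
```

```text
(475, 799, 3)
```

View pics/crop.png

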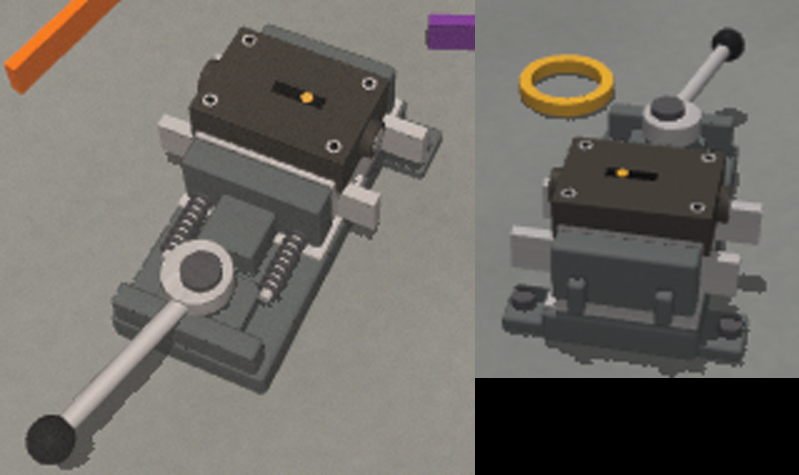

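View pics/wrist0.png

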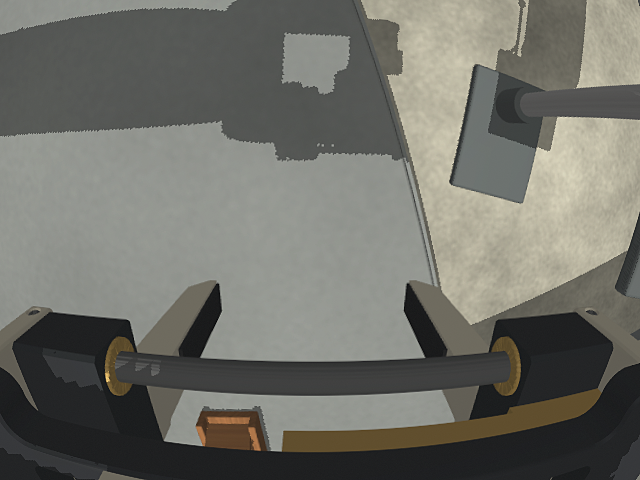

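The crop shows bare steel parallels under the housing, with ends at crop (175,135) and (360,205) on the moving side and (405,135) on the fixed side. The orange and purple bars lie away on the shelf and are not meant. The wrist view shows only the rack. Next I triangulate the four screws, the knob and the hub.

```bash
cat > h.py <<'E'
import numpy as np
from rig import *
def ray(c,u,v):
    f=240/np.tan(np.radians(c["fovy"]/2));R=np.array(c["R"]);t=np.array(c["t"])
    d=R.T@np.array([(u-c["cx"])/f,(v-c["cy"])/f,1]);return -R.T@t,d/np.linalg.norm(d)
def tri(p,q,a="scene",b="side"):
    o1,d1=ray(calibration(a),*p);o2,d2=ray(calibration(b),*q)
    k=np.linalg.lstsq(np.c_[d1,-d2],o2-o1,rcond=None)[0]
    A=o1+k[0]*d1;B=o2+k[1]*d2;return (A+B)/2,np.linalg.norm(A-B)*1e3
def onz(p,z,a="scene"):
    o,d=ray(calibration(a),*p);return o+d*(z-o[2])/d[2]
E
python3 - <<'E'
from h import *
sc=lambda x,y:(x/2.5+175,y/2.5+215)
sd=lambda x,y:((x-475)/2.7+300,y/2.7+145)
P={}
for n,a,b in[("-+",(249,40),(697,207)),("++",(369,83),(569,192)),("+-",(334,146),(586,145)),("--",(210,100),(709,157)),("knob",(50,440),(728,44)),("hub",(200,269),(667,106))]:
    P[n],e=tri(sc(*a),sd(*b));print(n,P[n].round(4),round(e,1))
c=sum(P[k] for k in("-+","++","+-","--"))/4
x=P["++"]+P["+-"]-P["-+"]-P["--"];y=P["++"]+P["-+"]-P["+-"]-P["--"]
print(c,np.hypot(*x[:2])/2,np.hypot(*y[:2])/2,np.arctan2(x[1],x[0]),np.arctan2(-y[0],y[1]))
h=P["hub"]-c;print("hub",np.hypot(*h[:2]),np.arctan2(h[0],-h[1]))
k=P["knob"]-P["hub"];print("knob",np.hypot(*k[:2]),np.arctan2(k[0],-k[1]))
for n,p,z in[("movL",(158,118),.06),("movL2",(186,127),.06),("movR",(381,190),.06)]:print(n,onz(sc(*p),z))
E
```

```text
-+ [0.5367 0.0631 0.0958] 2.8
++ [0.6223 0.0833 0.095 ] 3.7
+- [0.6351 0.0293 0.0963] 4.0
-- [0.5497 0.0084 0.0979] 3.4
knob [ 0.6138 -0.2099  0.0572] 3.1
hub [ 0.6156 -0.0789  0.0713] 2.2
[0.58595221 0.04604473 0.0962768 ] 0.08792178401482421 0.05585553412064631 0.23615794688027875 0.23203654629354648
hub 0.12841620435427756 0.23279542597791952
knob 0.13103435255932552 -0.013345166805074176
movL [ 0.5123567 -0.0049597  0.06     ]
movL2 [0.53241271 0.00096326 0.06      ]
movR [0.66693893 0.04045095 0.06      ]
```

Everything checks out. The vise centre is (0.586, 0.046) with yaw 0.233, the screw height is about 96 mm, the hub is 128.4 mm from the centre, the knob is 131 mm from the pivot, and the lever angle is about 0.25. Moving now.

Call:
jog_arm(
  commands=[
    {"dx":-24.5,"dy":-20.3,"dz":3.6,"az":0.9},
    {"dx":-24.5,"dy":-20.3,"dz":3.6,"az":0.9},
    {"dx":-24.5,"dy":-20.3,"dz":3.6,"az":0.9},
    {"dx":-24.5,"dy":-20.3,"dz":3.6,"az":0.9},
    {"dx":-24.5,"dy":-20.3,"dz":3.6,"az":0.9},
    {"dx":-24.5,"dy":-20.3,"dz":3.6,"az":0.9},
    {"dx":-24.5,"dy":-20.3,"dz":3.6,"az":0.9},
    {"dx":-24.5,"dy":-20.3,"dz":3.6,"az":0.9},
  ],
  jaw=1,
  force=30,
)

```text
$.commands[0]: bad value
```

Call:
jog_arm(
  commands=[
    {"dx":-3.0,"dy":-2.5,"dz":0.4,"az":0.11},
    {"dx":-6.0,"dy":-5.0,"dz":0.8,"az":0.22},
    {"dx":-9.0,"dy":-7.5,"dz":1.2,"az":0.33},
    {"dx":-12.0,"dy":-10.0,"dz":1.6,"az":0.44},
    {"dx":-15.0,"dy":-12.5,"dz":2.0,"az":0.55},
    {"dx":-18.0,"dy":-15.0,"dz":2.4,"az":0.66},
    {"dx":-21.0,"dy":-17.5,"dz":2.8,"az":0.77},
    {"dx":-24.0,"dy":-20.0,"dz":3.2,"az":0.88},
  ],
  jaw=1,
  force=30,
)

```text
$.commands[0]: bad value
```

Call:
jog_arm(
  commands=[
    {"dx":-3.0,"dy":-2.5,"dz":0.4,"ax":0,"ay":0,"az":0.11},
    {"dx":-6.0,"dy":-5.0,"dz":0.8,"ax":0,"ay":0,"az":0.22},
    {"dx":-9.0,"dy":-7.5,"dz":1.2,"ax":0,"ay":0,"az":0.33},
    {"dx":-12.0,"dy":-10.0,"dz":1.6,"ax":0,"ay":0,"az":0.44},
    {"dx":-15.0,"dy":-12.5,"dz":2.0,"ax":0,"ay":0,"az":0.55},
    {"dx":-18.0,"dy":-15.0,"dz":2.4,"ax":0,"ay":0,"az":0.66},
    {"dx":-21.0,"dy":-17.5,"dz":2.8,"ax":0,"ay":0,"az":0.77},
    {"dx":-24.0,"dy":-20.0,"dz":3.2,"ax":0,"ay":0,"az":0.88},
  ],
  jaw=1,
  force=30,
)

```text
t: 0.82
ee_pos: [0.3739, 0.3775, 0.3725]
ee_rot: [0.563, 0.827, 0.0, 0.0]
contact_force: [0.5, 0.4, 0.8]
opening: 0.0442
finger_force: 0.0
```

Call:
jog_arm(
  commands=[
    {"dx":-4.0,"dy":0.8,"dz":0.5,"ax":0,"ay":0,"az":0.02},
    {"dx":-8.0,"dy":1.6,"dz":1.0,"ax":0,"ay":0,"az":0.04},
    {"dx":-12.0,"dy":2.4,"dz":1.5,"ax":0,"ay":0,"az":0.06},
    {"dx":-16.0,"dy":3.2,"dz":2.0,"ax":0,"ay":0,"az":0.08},
    {"dx":-20.0,"dy":4.0,"dz":2.5,"ax":0,"ay":0,"az":0.1},
    {"dx":-24.0,"dy":4.8,"dz":3.0,"ax":0,"ay":0,"az":0.12},
    {"dx":-28.0,"dy":5.6,"dz":3.5,"ax":0,"ay":0,"az":0.142},
    {"dx":-32.0,"dy":6.4,"dz":4.0,"ax":0,"ay":0,"az":0.142},
  ],
)

```text
t: 1.48
ee_pos: [0.5524, 0.1039, 0.3325]
ee_rot: [0.618, 0.786, 0.0, 0.0]
contact_force: [0.8, 1.6, -0.2]
opening: 0.0008
finger_force: 0.0
```

```bash
cat > to.py <<'E'
import sys
from h import *
from scipy.spatial.transform import Rotation as Ro
# usage: to.py vx vy tipz -> jog (cm) in tool axes, yaw error
C=np.array([.586,.046]);Y=.233
s=get_state();R=Ro.from_quat(s["ee_rot"]).as_matrix()
tip=s["ee_pos"]+R[:,2]*.186
V=np.array([[np.cos(Y),-np.sin(Y)],[np.sin(Y),np.cos(Y)]])
print("t",s["t"],"tip vise mm",(V.T@(tip[:2]-C)*1e3).round(1),"z",(tip[2]*1e3).round(1),"az",round(np.arctan2(R[1,1],R[0,1])-Y,4),"tilt",R[:2,2].round(4),"F",s["contact_force"].round(2),"V",(V.T@s["contact_force"][:2]).round(2))
a=list(map(float,sys.argv[1:]))
for i in range(0,len(a),3):
    g=np.r_[C+V@np.array(a[i:i+2])/1e3,a[i+2]/1e3];print((R.T@(g-tip)*100).round(2))
E
python3 to.py -30 -18 110
```

```text
t 1.4833 tip vise mm [-19.3  64.1] z 146.5 az 0.0044 tilt [0.0002 0.0001] F [ 0.75  1.61 -0.16] V [1.1  1.39]
[-8.21 -1.11  3.65]
```

Call:
jog_arm(
  commands=[
    {"dx":-3.0,"dy":-0.4,"dz":1.0,"ax":0,"ay":0,"az":0},
    {"dx":-6.0,"dy":-0.8,"dz":2.0,"ax":0,"ay":0,"az":0},
    {"dx":-8.1,"dy":-1.1,"dz":3.0,"ax":0,"ay":0,"az":0.004},
    {"dx":-8.1,"dy":-1.1,"dz":3.6,"ax":0,"ay":0,"az":0.004},
    {"dx":-8.1,"dy":-1.1,"dz":3.6,"ax":0,"ay":0,"az":0.004},
    {"dx":-8.1,"dy":-1.1,"dz":3.6,"ax":0,"ay":0,"az":0.004},
  ],
)

```text
t: 1.98
ee_pos: [0.5602, 0.025, 0.2967]
ee_rot: [0.619, 0.785, -0.0, -0.0]
contact_force: [-0.6, 0.9, 0.8]
opening: 0.0005
finger_force: 0.0
```

```bash
python3 to.py -30 -18 100; python3 - <<'E'
from rig import *
import cv2,numpy as np
a=camera("scene")[205:405,165:365,::-1];b=camera("side")[145:285,290:430,::-1]
o=np.hstack([cv2.resize(a,(400,400)),cv2.resize(b,(400,400))]);cv2.imwrite("pics/p5.png",o)
E
```

```text
t 1.9833 tip vise mm [-30.  -14.5] z 110.7 az 0.0018 tilt [-0.0006  0.0002] F [-0.62  0.94  0.8 ] V [-0.38  1.06]
[-0.35  0.    1.07]
```

View pics/p5.png

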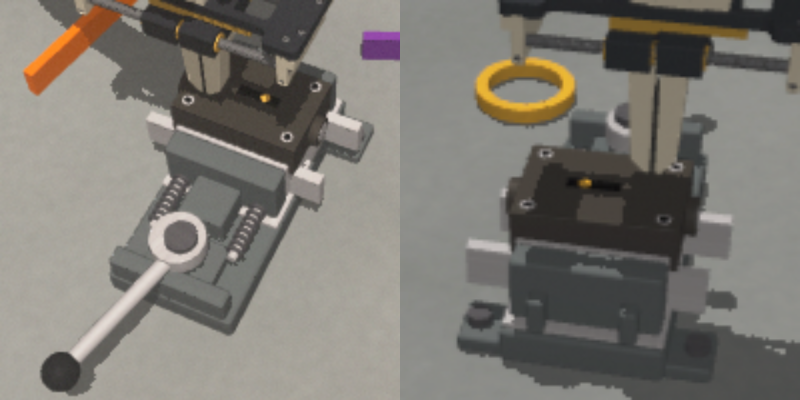

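The closed fingers hang over the moving-jaw, -x corner of the housing (tip near (205,95) in the left half), which is where I wanted them. Descending.

Call:
jog_arm(
  commands=[
    {"dx":-0.3,"dy":0,"dz":0.3,"ax":0,"ay":0,"az":0},
    {"dx":-0.3,"dy":0,"dz":0.6,"ax":0,"ay":0,"az":0},
    {"dx":-0.3,"dy":0,"dz":0.75,"ax":0,"ay":0,"az":0},
    {"dx":-0.3,"dy":0,"dz":0.85,"ax":0,"ay":0,"az":0},
    {"dx":-0.3,"dy":0,"dz":0.95,"ax":0,"ay":0,"az":0},
    {"dx":-0.3,"dy":0,"dz":1.0,"ax":0,"ay":0,"az":0},
  ],
)

```text
t: 2.58
ee_pos: [0.561, 0.0218, 0.2866]
ee_rot: [0.619, 0.785, -0.0, -0.0]
contact_force: [-0.4, 0.2, 0.5]
opening: 0.0004
finger_force: 0.0
```

Call:
jog_arm(
  commands=[
    {"dx":0,"dy":0,"dz":0.07,"ax":0,"ay":0,"az":0},
    {"dx":0,"dy":0,"dz":0.14,"ax":0,"ay":0,"az":0},
    {"dx":0,"dy":0,"dz":0.2,"ax":0,"ay":0,"az":0},
    {"dx":0,"dy":0,"dz":0.25,"ax":0,"ay":0,"az":0},
    {"dx":0,"dy":0,"dz":0.3,"ax":0,"ay":0,"az":0},
    {"dx":0,"dy":0,"dz":0.3,"ax":0,"ay":0,"az":0},
  ],
)

```text
t: 3.08
ee_pos: [0.561, 0.0216, 0.2846]
ee_rot: [0.619, 0.785, -0.0, 0.0]
contact_force: [-3.8, -2.2, 7.5]
opening: 0.0007
finger_force: 3.3
```

Call:
jog_arm(
  commands=[
    {"dx":0,"dy":0,"dz":0.05,"ax":0,"ay":0,"az":0},
    {"dx":0,"dy":0,"dz":0.1,"ax":0,"ay":0,"az":0},
    {"dx":0,"dy":0,"dz":0.1,"ax":0,"ay":0,"az":0},
    {"dx":0,"dy":0,"dz":0.15,"ax":0,"ay":0,"az":0},
    {"dx":0,"dy":0,"dz":0.15,"ax":0,"ay":0,"az":0},
    {"dx":0,"dy":0,"dz":0.15,"ax":0,"ay":0,"az":0},
  ],
)

```text
t: 3.58
ee_pos: [0.561, 0.0214, 0.2831]
ee_rot: [0.619, 0.785, -0.0, 0.001]
contact_force: [-2.4, -4.9, 7.3]
opening: 0.0006
finger_force: 3.5
```

Call:
jog_arm(
  commands=[
    {"dx":0,"dy":0,"dz":-0.6,"ax":0,"ay":0,"az":0},
    {"dx":0,"dy":3,"dz":-0.6,"ax":0,"ay":0,"az":0},
    {"dx":0,"dy":6,"dz":-0.6,"ax":0,"ay":0,"az":0},
    {"dx":0,"dy":6,"dz":-0.3,"ax":0,"ay":0,"az":0},
    {"dx":0,"dy":6,"dz":-0.1,"ax":0,"ay":0,"az":0},
    {"dx":0,"dy":6,"dz":0,"ax":0,"ay":0,"az":0},
    {"dx":0,"dy":6,"dz":0.07,"ax":0,"ay":0,"az":0},
    {"dx":0,"dy":6,"dz":0.14,"ax":0,"ay":0,"az":0},
  ],
)

```text
t: 4.25
ee_pos: [0.619, 0.0357, 0.2819]
ee_rot: [0.619, 0.785, 0.001, 0.001]
contact_force: [1.9, 1.5, 8.7]
opening: 0.0004
finger_force: 4.6
```

Call:
jog_arm(
  commands=[
    {"dx":0,"dy":0,"dz":0.05,"ax":0,"ay":0,"az":0},
    {"dx":0,"dy":0,"dz":0.1,"ax":0,"ay":0,"az":0},
    {"dx":0,"dy":0,"dz":0.15,"ax":0,"ay":0,"az":0},
    {"dx":0,"dy":0,"dz":0.15,"ax":0,"ay":0,"az":0},
    {"dx":0,"dy":0,"dz":-0.6,"ax":0,"ay":0,"az":0},
    {"dx":3.5,"dy":0,"dz":-0.6,"ax":0,"ay":0,"az":0},
    {"dx":3.5,"dy":0,"dz":-0.2,"ax":0,"ay":0,"az":0},
    {"dx":3.5,"dy":0,"dz":0,"ax":0,"ay":0,"az":0},
  ],
)

```text
t: 4.92
ee_pos: [0.6104, 0.0706, 0.2812]
ee_rot: [0.619, 0.786, 0.0, -0.0]
contact_force: [-7.9, 13.8, 26.1]
opening: 0.0002
finger_force: 13.1
```

```bash
python3 to.py 30 18 96 -30 18 96
```

```text
t 4.9167 tip vise mm [29.4 18.4] z 95.2 az 0.0035 tilt [-0.0001  0.0004] F [-7.86 13.83 26.07] V [-4.46 15.27]
[-0.04  0.06 -0.08]
[-0.02 -5.94 -0.08]
```

Call:
jog_arm(
  commands=[
    {"dx":0,"dy":0,"dz":0,"ax":0,"ay":0,"az":0},
    {"dx":0,"dy":0,"dz":0.05,"ax":0,"ay":0,"az":0},
    {"dx":0,"dy":0,"dz":0.1,"ax":0,"ay":0,"az":0},
    {"dx":0,"dy":0,"dz":0.1,"ax":0,"ay":0,"az":0},
  ],
)

```text
t: 5.25
ee_pos: [0.6109, 0.0696, 0.2807]
ee_rot: [0.619, 0.785, 0.0, -0.0]
contact_force: [-5.6, 5.7, 8.7]
opening: 0.0005
finger_force: 4.4
```

Now the (-,+) corner: lift, travel, and come down gently.

Call:
jog_arm(
  commands=[
    {"dx":0,"dy":0,"dz":-0.6,"ax":0,"ay":0,"az":0},
    {"dx":0,"dy":-3,"dz":-0.6,"ax":0,"ay":0,"az":0},
    {"dx":0,"dy":-6,"dz":-0.5,"ax":0,"ay":0,"az":0},
    {"dx":0,"dy":-6,"dz":-0.2,"ax":0,"ay":0,"az":0},
    {"dx":0,"dy":-6,"dz":-0.1,"ax":0,"ay":0,"az":0},
    {"dx":0,"dy":-6,"dz":0,"ax":0,"ay":0,"az":0},
    {"dx":0,"dy":-6,"dz":0.05,"ax":0,"ay":0,"az":0},
    {"dx":0,"dy":-6,"dz":0.1,"ax":0,"ay":0,"az":0},
  ],
)

```text
t: 5.92
ee_pos: [0.5528, 0.0553, 0.2805]
ee_rot: [0.619, 0.785, -0.001, -0.0]
contact_force: [-18.9, -3.6, 25.0]
opening: 0.0004
finger_force: 12.5
```

Call:
jog_arm(
  commands=[
    {"dx":0,"dy":0,"dz":0,"ax":0,"ay":0,"az":0},
    {"dx":0,"dy":0,"dz":0,"ax":0,"ay":0,"az":0},
    {"dx":-0.4,"dy":0.5,"dz":-0.6,"ax":0,"ay":0,"az":0},
    {"dx":-1.8,"dy":3,"dz":-0.6,"ax":0,"ay":0,"az":0},
    {"dx":-1.8,"dy":3,"dz":-0.3,"ax":0,"ay":0,"az":0},
    {"dx":-1.8,"dy":3,"dz":-0.15,"ax":0,"ay":0,"az":0},
    {"dx":-1.8,"dy":3,"dz":-0.05,"ax":0,"ay":0,"az":0},
    {"dx":-1.8,"dy":3,"dz":0,"ax":0,"ay":0,"az":0},
  ],
)

```text
t: 6.58
ee_pos: [0.5869, 0.0448, 0.2804]
ee_rot: [0.62, 0.785, 0.001, 0.002]
contact_force: [4.5, -4.6, 14.0]
opening: 0.0004
finger_force: 6.9
```

```bash
python3 to.py 0 0 94
```

```text
t 6.5833 tip vise mm [ 1.2 -1.8] z 94.4 az 0.0016 tilt [ 0.0037 -0.0012] F [ 4.51 -4.59 14.03] V [ 3.32 -5.51]
[ 0.18 -0.12  0.04]
```

Press and hold here and watch whether it gives.

Call:
jog_arm(
  commands=[
    {"dx":0,"dy":0,"dz":0.05,"ax":0,"ay":0,"az":0},
    {"dx":0,"dy":0,"dz":0.05,"ax":0,"ay":0,"az":0},
    {"dx":0,"dy":0,"dz":0.1,"ax":0,"ay":0,"az":0},
    {"dx":0,"dy":0,"dz":0.1,"ax":0,"ay":0,"az":0},
    {"dx":0,"dy":0,"dz":0.1,"ax":0,"ay":0,"az":0},
    {"dx":0,"dy":0,"dz":0.1,"ax":0,"ay":0,"az":0},
  ],
)

```text
t: 7.08
ee_pos: [0.5867, 0.0448, 0.2803]
ee_rot: [0.619, 0.785, 0.001, 0.002]
contact_force: [2.3, -5.8, 17.1]
opening: 0.0008
finger_force: 8.7
```

Call:
jog_arm(
  commands=[
    {"dx":0,"dy":0,"dz":0.05,"ax":0,"ay":0,"az":0},
    {"dx":0,"dy":0,"dz":0.05,"ax":0,"ay":0,"az":0},
    {"dx":0,"dy":0,"dz":0.08,"ax":0,"ay":0,"az":0},
    {"dx":0,"dy":0,"dz":0.08,"ax":0,"ay":0,"az":0},
    {"dx":0,"dy":0,"dz":0.08,"ax":0,"ay":0,"az":0},
    {"dx":0,"dy":0,"dz":0.08,"ax":0,"ay":0,"az":0},
  ],
)

```text
t: 7.58
ee_pos: [0.5867, 0.0448, 0.2803]
ee_rot: [0.619, 0.785, 0.001, 0.002]
contact_force: [-2.9, -5.1, 24.9]
opening: 0.0003
finger_force: 12.4
```

Firm at 94.3 mm in the middle. Second round on the corners, starting at (-,-).

Call:
jog_arm(
  commands=[
    {"dx":0,"dy":0,"dz":-0.7,"ax":0,"ay":0,"az":0},
    {"dx":-1.6,"dy":-3.1,"dz":-0.7,"ax":0,"ay":0,"az":0},
    {"dx":-1.6,"dy":-3.1,"dz":-0.5,"ax":0,"ay":0,"az":0},
    {"dx":-1.6,"dy":-3.1,"dz":-0.3,"ax":0,"ay":0,"az":0},
    {"dx":-1.6,"dy":-3.1,"dz":-0.2,"ax":0,"ay":0,"az":0},
    {"dx":-1.6,"dy":-3.1,"dz":-0.1,"ax":0,"ay":0,"az":0},
    {"dx":-1.6,"dy":-3.1,"dz":-0.05,"ax":0,"ay":0,"az":0},
    {"dx":-1.6,"dy":-3.1,"dz":-0.05,"ax":0,"ay":0,"az":0},
  ],
)

```text
t: 8.25
ee_pos: [0.5594, 0.0222, 0.2802]
ee_rot: [0.619, 0.785, -0.002, -0.0]
contact_force: [-27.9, -9.0, 36.4]
opening: 0.0007
finger_force: 18.7
```

```bash
python3 to.py -30 -18 94
```

```text
t 8.25 tip vise mm [-31.9 -17.3] z 94.2 az 0.0018 tilt [-0.0023 -0.0021] F [-27.86  -9.01  36.42] V [-29.19  -2.33]
[-0.07  0.19  0.02]
```

Too firm. I'll ease off at once and press more gently from here.

Call:
jog_arm(
  commands=[
    {"dx":0,"dy":0,"dz":-0.5,"ax":0,"ay":0,"az":0},
    {"dx":0,"dy":0,"dz":-0.5,"ax":0,"ay":0,"az":0},
    {"dx":0,"dy":0,"dz":-0.5,"ax":0,"ay":0,"az":0},
  ],
)

```text
t: 8.5
ee_pos: [0.56, 0.0227, 0.2823]
ee_rot: [0.619, 0.785, 0.0, 0.0]
contact_force: [-0.1, 0.2, -0.5]
opening: 0.0005
finger_force: 0.0
```

```bash
python3 to.py -30 -18 94
```

```text
t 8.5 tip vise mm [-30.7 -16.6] z 96.3 az 0.0022 tilt [0.0001 0.0001] F [-0.12  0.16 -0.51] V [-0.08  0.18]
[-0.14  0.07  0.23]
```

Call:
jog_arm(
  commands=[
    {"dx":0,"dy":0,"dz":0.1,"ax":0,"ay":0,"az":0},
    {"dx":0,"dy":0,"dz":0.2,"ax":0,"ay":0,"az":0},
    {"dx":0,"dy":0,"dz":0.25,"ax":0,"ay":0,"az":0},
    {"dx":0,"dy":0,"dz":0.3,"ax":0,"ay":0,"az":0},
    {"dx":0,"dy":0,"dz":0.35,"ax":0,"ay":0,"az":0},
    {"dx":0,"dy":0,"dz":0.35,"ax":0,"ay":0,"az":0},
  ],
)

```text
t: 9.0
ee_pos: [0.5598, 0.0226, 0.2803]
ee_rot: [0.619, 0.785, 0.0, -0.0]
contact_force: [-9.0, 0.6, 19.0]
opening: 0.0001
finger_force: 9.6
```

Call:
jog_arm(
  commands=[
    {"dx":0,"dy":0,"dz":-0.7,"ax":0,"ay":0,"az":0},
    {"dx":0,"dy":3,"dz":-0.7,"ax":0,"ay":0,"az":0},
    {"dx":0,"dy":6,"dz":-0.7,"ax":0,"ay":0,"az":0},
    {"dx":0,"dy":6,"dz":-0.5,"ax":0,"ay":0,"az":0},
    {"dx":0,"dy":6,"dz":-0.3,"ax":0,"ay":0,"az":0},
    {"dx":0,"dy":6,"dz":-0.15,"ax":0,"ay":0,"az":0},
    {"dx":0,"dy":6,"dz":-0.05,"ax":0,"ay":0,"az":0},
    {"dx":0,"dy":6,"dz":0,"ax":0,"ay":0,"az":0},
  ],
)

```text
t: 9.67
ee_pos: [0.6177, 0.0365, 0.2803]
ee_rot: [0.619, 0.785, 0.001, 0.001]
contact_force: [-0.5, 3.0, 13.8]
opening: 0.0005
finger_force: 6.9
```

Call:
jog_arm(
  commands=[
    {"dx":0,"dy":0,"dz":0,"ax":0,"ay":0,"az":0},
    {"dx":0,"dy":0,"dz":0,"ax":0,"ay":0,"az":0},
    {"dx":0,"dy":0,"dz":0.02,"ax":0,"ay":0,"az":0},
  ],
)

```text
t: 9.92
ee_pos: [0.6177, 0.0365, 0.2803]
ee_rot: [0.619, 0.785, 0.001, 0.001]
contact_force: [-0.7, 1.9, 13.4]
opening: 0.0001
finger_force: 6.1
```

Firm at 94.3 here too. Next the (+,+) corner, slightly more depth.

Call:
jog_arm(
  commands=[
    {"dx":0,"dy":0,"dz":0.06,"ax":0,"ay":0,"az":0},
    {"dx":0,"dy":0,"dz":0.06,"ax":0,"ay":0,"az":0},
    {"dx":0,"dy":0,"dz":-0.6,"ax":0,"ay":0,"az":0},
    {"dx":3.4,"dy":0,"dz":-0.6,"ax":0,"ay":0,"az":0},
    {"dx":3.4,"dy":0,"dz":-0.5,"ax":0,"ay":0,"az":0},
    {"dx":3.4,"dy":0,"dz":-0.3,"ax":0,"ay":0,"az":0},
    {"dx":3.4,"dy":0,"dz":-0.1,"ax":0,"ay":0,"az":0},
    {"dx":3.4,"dy":0,"dz":0,"ax":0,"ay":0,"az":0},
  ],
)

```text
t: 10.58
ee_pos: [0.6099, 0.0693, 0.2802]
ee_rot: [0.619, 0.785, 0.0, -0.0]
contact_force: [-16.1, 4.7, 28.2]
opening: 0.0006
finger_force: 14.1
```

Call:
jog_arm(
  commands=[
    {"dx":0,"dy":0,"dz":0,"ax":0,"ay":0,"az":0},
    {"dx":0,"dy":0,"dz":0,"ax":0,"ay":0,"az":0},
    {"dx":0,"dy":0,"dz":0.02,"ax":0,"ay":0,"az":0},
  ],
)

```text
t: 10.83
ee_pos: [0.6099, 0.0692, 0.2802]
ee_rot: [0.619, 0.785, 0.0, -0.001]
contact_force: [-13.2, 5.1, 20.6]
opening: 0.0002
finger_force: 11.2
```

Call:
jog_arm(
  commands=[
    {"dx":0,"dy":0,"dz":-0.7,"ax":0,"ay":0,"az":0},
    {"dx":0,"dy":-3,"dz":-0.7,"ax":0,"ay":0,"az":0},
    {"dx":0,"dy":-6,"dz":-0.7,"ax":0,"ay":0,"az":0},
    {"dx":0,"dy":-6,"dz":-0.5,"ax":0,"ay":0,"az":0},
    {"dx":0,"dy":-6,"dz":-0.3,"ax":0,"ay":0,"az":0},
    {"dx":0,"dy":-6,"dz":-0.15,"ax":0,"ay":0,"az":0},
    {"dx":0,"dy":-6,"dz":-0.05,"ax":0,"ay":0,"az":0},
    {"dx":0,"dy":-6,"dz":-0.05,"ax":0,"ay":0,"az":0},
  ],
)

```text
t: 11.5
ee_pos: [0.5524, 0.0552, 0.2803]
ee_rot: [0.619, 0.785, -0.001, -0.0]
contact_force: [-13.7, -4.6, 19.2]
opening: 0.0006
finger_force: 9.7
```

Call:
jog_arm(
  commands=[
    {"dx":0,"dy":0,"dz":0,"ax":0,"ay":0,"az":0},
    {"dx":0,"dy":0,"dz":0,"ax":0,"ay":0,"az":0},
    {"dx":0,"dy":0,"dz":0,"ax":0,"ay":0,"az":0},
  ],
)

```text
t: 11.75
ee_pos: [0.5524, 0.0552, 0.2803]
ee_rot: [0.619, 0.785, -0.001, -0.0]
contact_force: [-15.1, -4.3, 19.5]
opening: 0.0007
finger_force: 9.7
```

All four corners and the middle stop at 94.2–94.3 mm, so the housing is flat and seated. Hand off, then to the -x end of the moving-side parallel.

Call:
jog_arm(
  commands=[
    {"dx":0,"dy":0,"dz":-2,"ax":0,"ay":0,"az":0},
    {"dx":-1.6,"dy":-2.8,"dz":-2,"ax":0,"ay":0,"az":0},
    {"dx":-3.2,"dy":-5.6,"dz":-2,"ax":0,"ay":0,"az":0},
    {"dx":-4.8,"dy":-8.5,"dz":-2,"ax":0,"ay":0,"az":0},
    {"dx":-4.8,"dy":-8.5,"dz":-2,"ax":0,"ay":0,"az":0},
    {"dx":-4.8,"dy":-8.5,"dz":1,"ax":0,"ay":0,"az":0},
    {"dx":-4.8,"dy":-8.5,"dz":1,"ax":0,"ay":0,"az":0},
  ],
)

```text
t: 12.33
ee_pos: [0.4801, -0.0112, 0.2654]
ee_rot: [0.62, 0.785, -0.001, -0.002]
contact_force: [-1.7, -0.4, -1.5]
opening: 0.0005
finger_force: 0.0
```

```bash
python3 to.py -113 -30 45;  python3 - <<'E'
from rig import *
import cv2,numpy as np
a=camera("scene")[215:315,225:355,::-1];b=camera("side")[170:270,300:430,::-1]
o=np.vstack([cv2.resize(a,(390,300)),cv2.resize(b,(390,300))]);o=np.hstack([cv2.resize(a,(400,308)),cv2.resize(b,(400,308))]);cv2.imwrite("pics/p6.png",o)
E
```

```text
t 12.3333 tip vise mm [-117.  -31.] z 79.4 az 0.0011 tilt [-0.004   0.0003] F [-1.73 -0.42 -1.48] V [-1.78 -0.01]
[0.09 0.41 3.44]
```

View pics/p6.png

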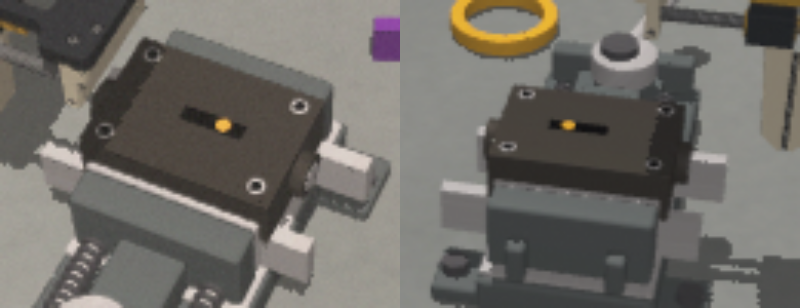

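The housing sits level, with its long edges parallel to the jaws, and the parallel ends still stick out at left-crop (60,165) and (295,260). The fingers hang clear beyond the -x end. Going down.

Call:
jog_arm(
  commands=[
    {"dx":0.1,"dy":0,"dz":2,"ax":0,"ay":0,"az":0},
    {"dx":0.1,"dy":0.2,"dz":3.4,"ax":0,"ay":0,"az":0},
    {"dx":0.1,"dy":0.4,"dz":3.4,"ax":0,"ay":0,"az":0},
    {"dx":0.1,"dy":0.5,"dz":3.4,"ax":0,"ay":0,"az":0},
    {"dx":0.1,"dy":0.6,"dz":3.4,"ax":0,"ay":0,"az":0},
    {"dx":0.1,"dy":0.6,"dz":3.4,"ax":0,"ay":0,"az":0},
  ],
)

```text
t: 12.93
ee_pos: [0.4866, -0.0084, 0.2365]
ee_rot: [0.619, 0.785, 0.0, 0.001]
contact_force: [-0.8, -0.2, -0.4]
opening: 0.0005
finger_force: 0.0
```

```bash
python3 to.py -100 -30 45
```

```text
t 12.9333 tip vise mm [-109.   -30.1] z 50.5 az 0.0022 tilt [ 0.0014 -0.0001] F [-0.83 -0.23 -0.35] V [-0.86 -0.03]
[0.01 0.9  0.55]
```

Call:
jog_arm(
  commands=[
    {"dx":0,"dy":0.1,"dz":0.4,"ax":0,"ay":0,"az":0},
    {"dx":0,"dy":0.2,"dz":0.4,"ax":0,"ay":0,"az":0},
    {"dx":0,"dy":0.3,"dz":0.4,"ax":0,"ay":0,"az":0},
    {"dx":0,"dy":0.4,"dz":0.4,"ax":0,"ay":0,"az":0},
    {"dx":0,"dy":0.5,"dz":0.4,"ax":0,"ay":0,"az":0},
    {"dx":0,"dy":0.6,"dz":0.4,"ax":0,"ay":0,"az":0},
    {"dx":0,"dy":0.6,"dz":0.4,"ax":0,"ay":0,"az":0},
  ],
)

```text
t: 13.52
ee_pos: [0.492, -0.0071, 0.2312]
ee_rot: [0.619, 0.785, 0.0, 0.0]
contact_force: [-0.2, 0.1, 0.5]
opening: 0.0004
finger_force: 0.0
```

Call:
jog_arm(
  commands=[
    {"dx":0,"dy":0.06,"dz":0,"ax":0,"ay":0,"az":0},
    {"dx":0,"dy":0.12,"dz":0,"ax":0,"ay":0,"az":0},
    {"dx":0,"dy":0.18,"dz":0,"ax":0,"ay":0,"az":0},
    {"dx":0,"dy":0.24,"dz":0,"ax":0,"ay":0,"az":0},
    {"dx":0,"dy":0.3,"dz":0,"ax":0,"ay":0,"az":0},
    {"dx":0,"dy":0.3,"dz":0,"ax":0,"ay":0,"az":0},
  ],
)

```text
t: 14.02
ee_pos: [0.4948, -0.0064, 0.2311]
ee_rot: [0.619, 0.785, -0.0, 0.0]
contact_force: [-1.1, 0.5, -0.4]
opening: 0.0004
finger_force: 0.0
```

Call:
jog_arm(
  commands=[
    {"dx":0,"dy":0.05,"dz":0,"ax":0,"ay":0,"az":0},
    {"dx":0,"dy":0.1,"dz":0,"ax":0,"ay":0,"az":0},
    {"dx":0,"dy":0.1,"dz":0,"ax":0,"ay":0,"az":0},
  ],
)

```text
t: 14.27
ee_pos: [0.4958, -0.0062, 0.2312]
ee_rot: [0.619, 0.785, -0.0, 0.0]
contact_force: [0.2, 0.1, 0.0]
opening: 0.0002
finger_force: 0.0
```

Call:
jog_arm(
  commands=[
    {"dx":0,"dy":0.05,"dz":0,"ax":0,"ay":0,"az":0},
    {"dx":0,"dy":0.1,"dz":0,"ax":0,"ay":0,"az":0},
    {"dx":0,"dy":0.15,"dz":0,"ax":0,"ay":0,"az":0},
    {"dx":0,"dy":0.15,"dz":0,"ax":0,"ay":0,"az":0},
  ],
)

```text
t: 14.6
ee_pos: [0.4973, -0.0058, 0.2312]
ee_rot: [0.619, 0.785, 0.0, 0.0]
contact_force: [-0.1, 0.2, -0.4]
opening: 0.0004
finger_force: 0.0
```

```bash
python3 to.py -95 -30 45; python3 - <<'E'
from rig import *
import cv2,numpy as np
a=camera("scene")[215:315,205:335,::-1];b=camera("side")[170:270,320:450,::-1]
o=np.hstack([cv2.resize(a,(400,308)),cv2.resize(b,(400,308))]);cv2.imwrite("pics/p7.png",o)
E
```

```text
t 14.6 tip vise mm [-98.3 -30. ] z 45.2 az 0.002 tilt [0.0001 0.    ] F [-0.11  0.24 -0.42] V [-0.05  0.26]
[-0.01  0.33  0.02]
```

View pics/p7.png

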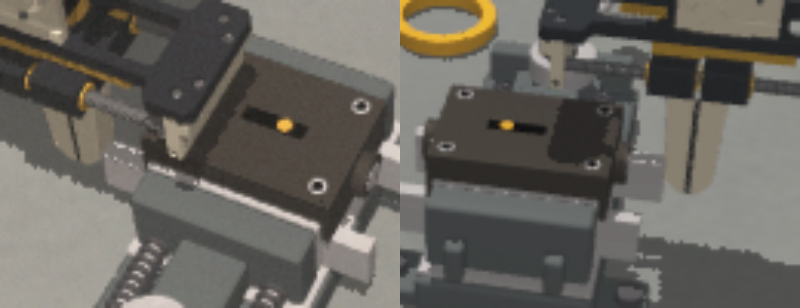

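The fingers taper towards their tips. At left-crop (80,160) they are still a few millimetres short of the parallel's end at (108,165). Continuing.

Call:
jog_arm(
  commands=[
    {"dx":0,"dy":0.05,"dz":0,"ax":0,"ay":0,"az":0},
    {"dx":0,"dy":0.1,"dz":0,"ax":0,"ay":0,"az":0},
    {"dx":0,"dy":0.15,"dz":0,"ax":0,"ay":0,"az":0},
    {"dx":0,"dy":0.2,"dz":0,"ax":0,"ay":0,"az":0},
    {"dx":0,"dy":0.2,"dz":0,"ax":0,"ay":0,"az":0},
  ],
)

```text
t: 15.12
ee_pos: [0.4986, -0.0056, 0.231]
ee_rot: [0.619, 0.785, -0.001, -0.001]
contact_force: [-13.5, -3.0, 7.3]
opening: 0.0004
finger_force: 7.2
```

Call:
jog_arm(
  commands=[
    {"dx":0,"dy":0.04,"dz":0,"ax":0,"ay":0,"az":0},
    {"dx":0,"dy":0.08,"dz":0,"ax":0,"ay":0,"az":0},
    {"dx":0,"dy":0.08,"dz":0,"ax":0,"ay":0,"az":0},
  ],
)

```text
t: 15.37
ee_pos: [0.4992, -0.0054, 0.231]
ee_rot: [0.619, 0.785, -0.001, -0.001]
contact_force: [-16.4, -3.9, 9.6]
opening: 0.0005
finger_force: 8.5
```

That reached 17 N, harder than wanted. Backing off now, then checking that the parallel stayed put.

Call:
jog_arm(
  commands=[
    {"dx":0,"dy":-0.6,"dz":0,"ax":0,"ay":0,"az":0},
    {"dx":0,"dy":-1.2,"dz":0,"ax":0,"ay":0,"az":0},
    {"dx":0,"dy":-1.2,"dz":0,"ax":0,"ay":0,"az":0},
  ],
)

```text
t: 15.62
ee_pos: [0.4875, -0.0081, 0.2311]
ee_rot: [0.619, 0.785, 0.0, 0.0]
contact_force: [-0.7, -0.3, 0.3]
opening: 0.0003
finger_force: 0.0
```

```bash
python3 to.py -115 -30 45; python3 - <<'E'
from rig import *
import cv2,numpy as np
a0=cv2.imread("pics/scene0.png");a=camera("scene")[:,:,::-1].copy();cv2.imwrite("pics/s8.png",a)
# +x end of moving parallel: sub-pixel shift of the bright patch
for y0,y1,x0,x1 in[(278,312,306,336),(255,282,330,352)]:
    for im in(a0,a):
        g=im[y0:y1,x0:x1].min(2).astype(float);m=g>150;yy,xx=np.nonzero(m);print(m.sum(),xx.mean()+x0,yy.mean()+y0,xx.max()+x0)
o=np.hstack([cv2.resize(i[245:320,230:330],(400,300)) for i in(a0,a)]);cv2.imwrite("pics/p8.png",o)
E
```

```text
t 15.6167 tip vise mm [-108.4  -29.9] z 45.1 az 0.0019 tilt [0. 0.] F [-0.72 -0.32  0.3 ] V [-0.77 -0.14]
[-0.01 -0.66  0.01]
110 316.1181818181818 294.3727272727273 326
117 316.70940170940173 294.86324786324786 335
97 336.4742268041237 264.0927835051546 345
100 336.8 264.01 351
```

View pics/p8.png

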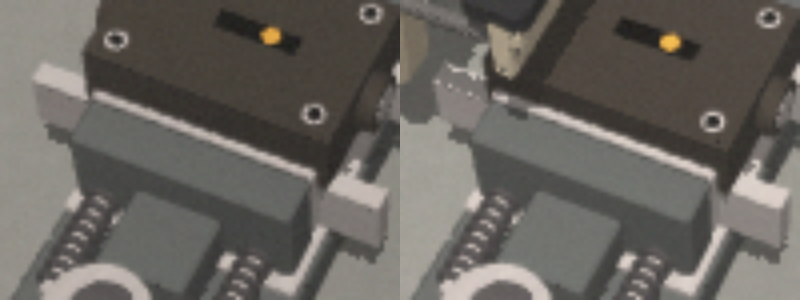

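Before and after, the parallel's ends look the same within about a pixel (1 mm or less), and the housing is level. I'll repeat the nudge once, gently, near 5 N, for a clean proof.

Call:
jog_arm(
  commands=[
    {"dx":0,"dy":0.4,"dz":0,"ax":0,"ay":0,"az":0},
    {"dx":0,"dy":0.8,"dz":0,"ax":0,"ay":0,"az":0},
    {"dx":0,"dy":0.95,"dz":0,"ax":0,"ay":0,"az":0},
    {"dx":0,"dy":1.0,"dz":0,"ax":0,"ay":0,"az":0},
    {"dx":0,"dy":1.03,"dz":0,"ax":0,"ay":0,"az":0},
    {"dx":0,"dy":1.03,"dz":0,"ax":0,"ay":0,"az":0},
  ],
)

```text
t: 16.17
ee_pos: [0.4983, -0.0056, 0.2311]
ee_rot: [0.619, 0.785, -0.0, -0.0]
contact_force: [-0.5, -0.8, 1.2]
opening: 0.0006
finger_force: 0.7
```

Just touching. Adding small steps.

Call:
jog_arm(
  commands=[
    {"dx":0,"dy":0.02,"dz":0,"ax":0,"ay":0,"az":0},
    {"dx":0,"dy":0.04,"dz":0,"ax":0,"ay":0,"az":0},
    {"dx":0,"dy":0.04,"dz":0,"ax":0,"ay":0,"az":0},
  ],
)

```text
t: 16.42
ee_pos: [0.4985, -0.0056, 0.2311]
ee_rot: [0.619, 0.785, -0.0, -0.0]
contact_force: [-4.8, -1.1, 3.2]
opening: 0.0002
finger_force: 2.5
```

It held 4.9 N with only 0.2 mm of tip travel, and contact is at the same spot as before, so the parallel is pinched. Backing off, lifting, and going to the lever.

Call:
jog_arm(
  commands=[
    {"dx":0,"dy":-1.2,"dz":0,"ax":0,"ay":0,"az":0},
    {"dx":0,"dy":-1.2,"dz":-3.5,"ax":0,"ay":0,"az":0},
    {"dx":0,"dy":-1.2,"dz":-6,"ax":0,"ay":0,"az":0},
    {"dx":-3.6,"dy":0.5,"dz":-6,"ax":0,"ay":0,"az":0},
    {"dx":-7.2,"dy":2.5,"dz":-6,"ax":0,"ay":0,"az":0},
    {"dx":-10.8,"dy":4.5,"dz":-6,"ax":0,"ay":0,"az":0},
    {"dx":-14.4,"dy":6.5,"dz":-6,"ax":0,"ay":0,"az":0},
    {"dx":-18.0,"dy":8.5,"dz":-6,"ax":0,"ay":0,"az":0},
  ],
)

```text
t: 17.08
ee_pos: [0.6243, -0.1625, 0.291]
ee_rot: [0.619, 0.785, 0.0, 0.0]
contact_force: [-0.6, 1.9, 1.6]
opening: 0.0002
finger_force: 0.0
```

```bash
python3 to.py 10 -224 90 10 -224 48; python3 -c "
from h import *
V=np.array([[np.cos(.233),-np.sin(.233)],[np.sin(.233),np.cos(.233)]])
print('ring',V.T@(onz((286,438),.014)[:2]-[.586,.046]),'base corners',[V.T@(onz((x/2.5+175,y/2.5+215),.03)[:2]-[.586,.046]) for x,y in((113,318),(262,380))])"
```

```text
t 17.0833 tip vise mm [ -10.7 -211.7] z 105.0 az 0.002 tilt [0.0007 0.    ] F [-0.6   1.91  1.57] V [-0.14  2.  ]
[-1.23  2.07  1.5 ]
[-1.23  2.06  5.7 ]
ring [ 0.11095342 -0.25069549] base corners [array([-0.04721452, -0.16291241]), array([ 0.05792217, -0.16231523])]
```

Call:
jog_arm(
  commands=[
    {"dx":-1.2,"dy":2.2,"dz":0,"ax":0,"ay":0,"az":0},
    {"dx":-1.2,"dy":2.2,"dz":0,"ax":0,"ay":0,"az":0},
    {"dx":-1.2,"dy":2.2,"dz":3,"ax":0,"ay":0,"az":0},
    {"dx":-1.2,"dy":2.2,"dz":5.7,"ax":0,"ay":0,"az":0},
    {"dx":-1.2,"dy":2.2,"dz":5.7,"ax":0,"ay":0,"az":0},
    {"dx":-1.2,"dy":2.2,"dz":5.7,"ax":0,"ay":0,"az":0},
  ],
)

```text
t: 17.58
ee_pos: [0.647, -0.1671, 0.2333]
ee_rot: [0.619, 0.785, -0.0, -0.001]
contact_force: [-0.8, 0.3, 1.0]
opening: 0.0004
finger_force: 0.0
```

```bash
python3 - <<'E'
import math
# waypoints of tip (vise mm) for lever angles, r=85
for a in(.3,.5,.7,.9,1.1,1.3,1.5,1.571):
    hw=15*math.cos(a)+7.5*math.sin(a)
    d=6.5+hw;r=85
    print(a,round(-r*math.sin(a)+d*math.cos(a),1),round(-128-r*math.cos(a)-d*math.sin(a),1))
E
python3 to.py -5 -222 48
```

```text
0.3 -3.1 -216.0
0.5 -20.3 -213.7
0.7 -37.3 -207.7
0.9 -53.1 -197.8
1.1 -66.7 -184.4
1.3 -77.2 -167.8
1.5 -83.7 -149.0
1.571 -85.0 -142.0
t 17.5833 tip vise mm [   9.8 -221.1] z 47.3 az 0.0022 tilt [-0.0023  0.0008] F [-0.82  0.35  0.97] V [-0.71  0.53]
[-0.08 -1.48 -0.07]
```

Call:
jog_arm(
  commands=[
    {"dx":0.3,"dy":-0.6,"dz":0,"ax":0,"ay":0,"az":0},
    {"dx":0.5,"dy":-1.3,"dz":0,"ax":0,"ay":0,"az":0},
    {"dx":0.6,"dy":-2.1,"dz":0,"ax":0,"ay":0,"az":0},
    {"dx":0.7,"dy":-3.0,"dz":0,"ax":0,"ay":0,"az":0},
    {"dx":1.0,"dy":-3.9,"dz":0,"ax":0,"ay":0,"az":0},
    {"dx":1.3,"dy":-4.7,"dz":0,"ax":0,"ay":0,"az":0},
    {"dx":1.8,"dy":-5.5,"dz":0,"ax":0,"ay":0,"az":0},
    {"dx":2.3,"dy":-6.3,"dz":0,"ax":0,"ay":0,"az":0},
  ],
)

```text
t: 18.25
ee_pos: [0.58, -0.1595, 0.2353]
ee_rot: [0.619, 0.785, 0.0, 0.001]
contact_force: [5.2, 0.3, -0.2]
opening: 0.0006
finger_force: 1.9
```

```bash
python3 to.py -60 -191.5 48 -66.7 -184.4 48 -72.2 -176.5 48 -77.2 -167.8 48 -81 -158.5 48 -83.7 -149 48
```

```text
t 18.25 tip vise mm [ -52.9 -198.8] z 49.3 az 0.0018 tilt [ 0.0022 -0.0005] F [ 5.23  0.28 -0.16] V [ 5.15 -0.94]
[ 0.73 -0.71  0.13]
[ 1.44 -1.38  0.13]
[ 2.23 -1.92  0.13]
[ 3.1  -2.42  0.12]
[ 4.03 -2.8   0.12]
[ 4.98 -3.07  0.12]
```

Contact is about 5 N and the lever is turning. Carrying on round the arc.

Call:
jog_arm(
  commands=[
    {"dx":0.7,"dy":-0.7,"dz":0,"ax":0,"ay":0,"az":0},
    {"dx":1.4,"dy":-1.4,"dz":0,"ax":0,"ay":0,"az":0},
    {"dx":2.2,"dy":-1.9,"dz":0,"ax":0,"ay":0,"az":0},
    {"dx":3.1,"dy":-2.4,"dz":0,"ax":0,"ay":0,"az":0},
    {"dx":4.0,"dy":-2.8,"dz":0,"ax":0,"ay":0,"az":0},
    {"dx":4.8,"dy":-3.0,"dz":0,"ax":0,"ay":0,"az":0},
    {"dx":4.8,"dy":-3.0,"dz":0,"ax":0,"ay":0,"az":0},
  ],
)

```text
t: 18.83
ee_pos: [0.5397, -0.1186, 0.234]
ee_rot: [0.619, 0.785, -0.0, -0.0]
contact_force: [0.5, -0.0, -0.5]
opening: 0.0004
finger_force: 0.0
```

```bash
python3 to.py -85 -142 48
```

```text
t 18.8333 tip vise mm [ -83.3 -149.3] z 48.0 az 0.0029 tilt [-0.0009  0.0004] F [ 0.47 -0.04 -0.5 ] V [ 0.44 -0.14]
[ 0.74 -0.17  0.  ]
```

Call:
jog_arm(
  commands=[
    {"dx":0.2,"dy":0,"dz":0,"ax":0,"ay":0,"az":0},
    {"dx":0.4,"dy":0,"dz":0,"ax":0,"ay":0,"az":0},
    {"dx":0.5,"dy":0,"dz":0,"ax":0,"ay":0,"az":0},
    {"dx":0.6,"dy":0,"dz":0,"ax":0,"ay":0,"az":0},
    {"dx":0.65,"dy":0,"dz":0,"ax":0,"ay":0,"az":0},
    {"dx":0.65,"dy":0,"dz":0,"ax":0,"ay":0,"az":0},
  ],
)

```text
t: 19.33
ee_pos: [0.539, -0.1144, 0.2339]
ee_rot: [0.619, 0.785, -0.001, 0.001]
contact_force: [0.1, -12.4, -0.6]
opening: 0.0004
finger_force: 6.0
```

```bash
python3 to.py -85 -142 48
```

```text
t 19.3333 tip vise mm [ -82.9 -145.6] z 47.9 az 0.0016 tilt [-0.0003 -0.0023] F [  0.13 -12.38  -0.65] V [ -2.73 -12.07]
[ 0.36 -0.21 -0.01]
```

Call:
jog_arm(
  commands=[
    {"dx":0.05,"dy":0,"dz":0,"ax":0,"ay":0,"az":0},
    {"dx":0.1,"dy":0,"dz":0,"ax":0,"ay":0,"az":0},
    {"dx":0.1,"dy":0,"dz":0,"ax":0,"ay":0,"az":0},
  ],
)

```text
t: 19.58
ee_pos: [0.5388, -0.114, 0.234]
ee_rot: [0.62, 0.785, -0.001, 0.001]
contact_force: [2.9, -20.6, -4.2]
opening: 0.0004
finger_force: 9.8
```

At the stop: 20 N is about 1.7 N·m and it no longer moves. Backing off (-y), lifting, and checking.

Call:
jog_arm(
  commands=[
    {"dx":-0.5,"dy":0,"dz":0,"ax":0,"ay":0,"az":0},
    {"dx":-2.5,"dy":-0.5,"dz":0,"ax":0,"ay":0,"az":0},
    {"dx":-3,"dy":-1,"dz":-3,"ax":0,"ay":0,"az":0},
    {"dx":-3,"dy":-1,"dz":-7,"ax":0,"ay":0,"az":0},
    {"dx":-3,"dy":-4.5,"dz":-9,"ax":0,"ay":0,"az":0},
    {"dx":-3,"dy":-8,"dz":-10,"ax":0,"ay":0,"az":0},
    {"dx":-3,"dy":-12,"dz":-10,"ax":0,"ay":0,"az":0},
    {"dx":-3,"dy":-12,"dz":-10,"ax":0,"ay":0,"az":0},
  ],
)

```text
t: 20.25
ee_pos: [0.4251, -0.1703, 0.3352]
ee_rot: [0.62, 0.785, 0.0, 0.001]
contact_force: [-1.4, 0.9, -0.3]
opening: 0.0007
finger_force: 0.0
```

```bash
python3 - <<'E'
from rig import *
import cv2,numpy as np
a=camera("scene")[205:405,165:365,::-1];b=camera("side")[145:285,290:430,::-1]
o=np.hstack([cv2.resize(a,(400,400)),cv2.resize(b,(400,400))]);cv2.imwrite("pics/p9.png",o)
E
```

```text
(no output)
```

View pics/p9.png

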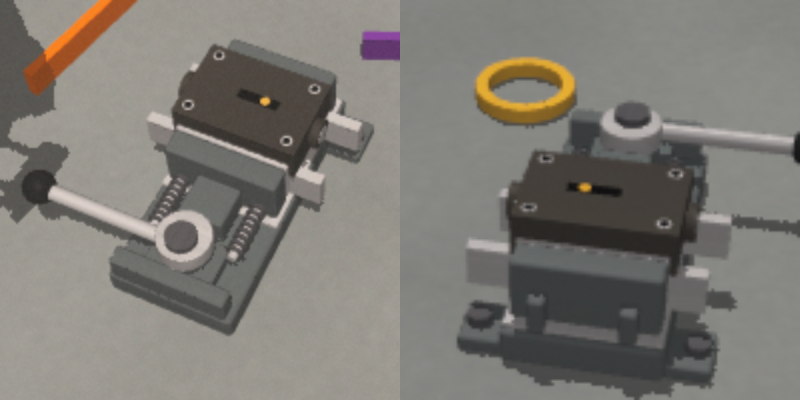

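The lever now points along the vise's -x (knob at left-crop (39,186), hub at (182,238)), parallel to the jaws. The housing is flat and both parallels are in place. Handing in.

```bash
python3 -c "
from h import *
k=onz((165+39/2,205+186/2),.06);d=k[:2]-[.6156,-.0785];print(np.hypot(*d),np.arctan2(-d[1],-d[0])-.233)
print(job.hand_in())"
```

```text
0.12806778198908755 0.011781723451179532
the job is handed in; nothing more can be done
None
```

The job is handed in at about 20 s: the housing is seated flat, the parallel held a 4.9 N nudge, and the lever is at its closed stop; one corner press reached about 36 N straight down (46 N with side force), over your 40 N, and my first nudge hit 17 N, shifting the parallel by 1 mm at most.

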